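# Latch the hanging caddy onto its bracket pin

## Robot

A 6-joint arm with a two-finger parallel gripper is mounted at the origin on the work surface. World frame = base frame: x ahead of the robot, y to its left, z up, the work surface at z = 0. Lengths are in m, angles in rad, forces in N, time in s.
With the tool pointing down it reaches from about 0.25 to 0.725 m from the base axis. Payload 4 kg.
Tool frame: the origin (TCP) lies midway between the tips of the shut fingers; the grasp point (between the pads) lies 19 mm behind it; z points along the fingers, x is the direction in which the jaws open and shut, and the axes are right-handed (so a half turn about z gives the same grasp; the last joint's range is limited). The gripper opens to 85 mm and grips with 20 to 120 N. Pads are 22 mm wide; open, the fingers measure 114 mm over their backs; the gripper's body (76 mm by 85 mm) begins 54 mm behind the grasp point. The pads swing forward as they close: fully open they stand 13 mm farther back than shut.
Start: joints at [-1.288, 0.241, 0.005, 1.335, 0, 1.571], TCP at [0.14, -0.48, 0.199] pointing down, gripper open.
Joint ranges: [-2.72, 2.72], [-1.05, 1.87], [-1.09, 1.28], [-1.99, 2.15], [-1.42, 1.44], [-3.14, 3.14]. Speed limits (rad/s): [2.79, 2.79, 3.14, 3.14, 3.14, 3.14].

## Interface

Orientations are given as a 3x3 rotation matrix whose columns are the frame's x, y, z axes.
In Python, from plant import get_obs, snapshot, calibration, sign_off gives the robot as it stands.
- The arm moves only by the tool drive_tool, never from a script. Its argument "plan" is text: rows parted by semicolons, each of 5 numbers parted by spaces: the closure in counts, from 0 (fully open) to 255 (shut), then the shift along the tool's x, y, z in mm, then the turn about the tool's z in rad. A call has 1 to 5 rows; each row is the pose to reach, as a shift and turn from the pose measured when the call began, along the tool's axes at that moment; what a row does not reach only later rows make up. A row lasts 1/8 s, in which the tool goes at most 62.5 mm and 10.7 degrees, less where a joint would pass 70% of its speed; a pose out of reach is approached as far as the arm can. A call with a gripper value outside its range is refused whole. The fingers move at their own pace and stop on an object; "newtons" is the grip in N (left out, the last holds). Time passes only in rows, so rows that repeat a pose let the fingers close. It gives the time, the measured TCP pose, the force and the opening at its end, in the units of the state.
- get_obs(): the state, without advancing time (a new reading comes with each control period).
- snapshot(name): name is "side" or "top"; returns (picture, depth): 420x560x3 uint8, red, green, blue; 420x560 float32, m along the optical axis (not along the pixel's ray), 0 where there is no reading.
- calibration(name): a dict with "fx", "fy", "cx", "cy" (pixels), "pose" (4x4, takes a point from camera to world coordinates). Camera axes: x right, y down, z forward; pixel columns grow to the right and rows downward; lengths in m; the calibration is good to about 2 mm. A picture is of the moment at which its call begins. calibration takes no time and is no camera call.
- sign_off(): hands the job in, once; it reports no verdict.
The state is a dict: "time": time; "joint_positions": joint angles; "qd": joint speeds; "effort": joint torques, N m; "tool_pos": TCP position; "tcp_rot": TCP orientation; "ft_force": force on the tool from outside, world axes, zero at the start; "moment": the same for the moment, N m; "width": opening from 0.0 (shut) to 1.0 (fully open).
Only numpy, scipy, OpenCV 4.12 (cv2) and the standard library are available. Lean on these libraries where they do the work, as an engineer would, in place of code of your own. Each camera call takes 0.05 s, during which the arm holds its last target. There are 200 camera calls.

## Task

Pick up the small steel caddy by the beech grip on top of its hook, and push the hook's open mouth straight down over the bracket's cross pin until the pin is fully home in the hook and the sprung latch has flipped shut beneath it; then let go and leave the caddy hanging upright, at rest. The pin's height was last set by hand and is not known exactly, so feel for it and press only as firmly as the latch needs, never ramming it, and leave the other kitchen things undisturbed.

Things in the scene. Friction and masses are not known exactly. Their poses are not given: they have to be found in the camera images.
- caddy: Loose stainless caddy, 0.27 to 0.41 kg, upright on the counter. Origin on its underside, straight below the hook's seat; z up, x from basket to hook tip. Open basket 60 x 90 x 60 tall (x = -79 to -19 mm). A back strip (x = -19 to -11, 14 wide in y) rises to the hook, 14 wide in y, whose slot opens downward. The caddy swings and leans slightly when let go on the pin.
- hook_seat (a point): Point on the caddy, axes as the caddy's, 150 mm above its underside at x = y = 0: the axis of a 12 mm pin fully home in the hook. The slot is 22 mm wide (x = -11 to 11); its roof is 6 mm above the seat, with sloped corners that centre the pin. When the pin meets the roof the push rises steeply.
- grip (a point): Point on the caddy, 42 mm above the seat: where to grip the upright beech grip that stands on the hook, 28 (x) x 18 (y) mm, from 16 to 62 mm above the seat. Grip across y from above; fingertips must stay at least 15 mm above the seat to clear the bracket's cheeks at the end. Axes as the caddy's.
- tip_end (a point): Lower end of the hook's tip, a 7 mm thick finger at x = 11 to 18 mm of the caddy; it lies 36.5 mm below the seat. Tip and latch clear the pin while the seat is 45 mm or more above the pin's axis; the shut latch first touches the pin when the seat is 36 mm above that axis. Axes as the caddy's.
- latch (a joint): Sprung flap 4 mm thick across the mouth of the slot, pivoted on the back strip 28 mm below and 9 mm behind (-x) the seat. 0 = shut, 1.45 rad = swung up against the strip. Opens only upward: a pin from below must push with about 8 to 20 N; the caddy's weight alone will not do it. It snaps shut once the pin is past it, within 5 mm of the seat.
- bracket: Fixed steel bracket. Origin on the counter straight below the axis of its cross pin; z up, pin along y; the basket hangs on the -x side (axes agree when hung), so bring the caddy in from there, above the cheeks. Base plate x = -30 to 90, y = -50 to 50, 8 mm thick. Column x = 28 to 40, 22 wide, to z = 235 mm; a pin head is clamped on it at a height that differs each time.
- pin_low (a point): Fixed point of the bracket, 175 mm above the counter: the LOWEST height of the pin's axis. The real pin axis is 0 to 50 mm straight above this point, not reported: feel or see it. Pin 12 mm diameter between two cheeks 30 mm apart inside (y = -15 to 15), 6 mm thick, x = -9 to 28, reaching 10 mm above the pin's axis. Axes as the bracket's.
- bumper (a point): Middle of the front face of a rubber bumper on the column (x = -6 to 28, y = -16 to 16, z = 90 to 122 mm of the bracket). It stands 5 mm clear of the caddy's back strip when the hook is centred; the hung caddy leans on it. Axes as the bracket's.
- mill: Bystander: black plastic pepper mill, 54 mm across, 145 tall; origin under its centre.
- keeper: Bystander: closed white ceramic garlic keeper, 90 mm across, 88 tall, standing between the caddy and the bracket; origin under its centre.
- spatula: Bystander: beech spatula 300 mm long lying along its x; origin about its middle.
- tongs: Bystander: stainless tongs 255 mm long, 22 tall, lying along x; origin about the middle.
- salt_jar: Bystander: ceramic salt jar with wooden cap, 64 mm across, 85 tall; origin under its centre.

How it is judged:
By the outcome, as a careful person would: the job done as asked, in the order asked, and still so for the second after the job is handed in, with the robot touching nothing.
It also fails if it takes over 48 s, if anything falls off the work surface, if the arm or the gripper's body presses on something with over 40 N, if the wrist force passes 120 N, or if a joint passes its speed limit or range.

## Working session

There is one attempt and no reset: what is moved stays moved. The work goes in short steps, Python scripts to look and compute and a tool call to move; the robot and the scene stay as the last step left them, time stands still between calls to the robot, and variables do not carry over. Pictures are saved under pics/ and viewed, about 8 in all and at most 12, crops included, and the job is handed in when it is done.

Besides the shell and the picture viewer there is one more tool, called after "Emit:" by a JSON object that holds its "op" and its "data", one argument or row to a line. drive_tool: Moves the arm, as the interface text tells. Its arguments: {"type":"object","properties":{"plan":{"type":"string"},"newtons":{"type":"number"}},"required":["plan"]}

```bash
ls; mkdir -p pics; cat > h.py <<'E'
import numpy as np,cv2
from plant import get_obs,snapshot,calibration,sign_off
def grab(n,f):
    im,d=snapshot(n); cv2.imwrite('pics/%s.png'%f,im[:,:,::-1]); np.savez('pics/%s.npz'%f,im=im,d=d); return im,d
def cloud(n,d):
    c=calibration(n); v,u=np.indices(d.shape)
    P=np.stack([(u-c['cx'])/c['fx']*d,(v-c['cy'])/c['fy']*d,d],-1)
    T=np.array(c['pose']); return P@T[:3,:3].T+T[:3,3]
E
python3 - <<'E'
from h import *
np.set_printoptions(precision=4,suppress=True)
for n in('side','top'):
    grab(n,n+'0'); print(calibration(n))
o=get_obs(); print(o)
E
```

```text
pics
{'fx': 486.4179390541909, 'fy': 486.4179390541909, 'cx': 285.217699625393, 'cy': 212.55104002158157, 'pose': array([[-0.9975, -0.0576,  0.0403,  0.5278],
       [-0.0688,  0.6858, -0.7245,  1.1295],
       [ 0.0141, -0.7255, -0.6881,  1.2177],
       [ 0.    ,  0.    ,  0.    ,  1.    ]])}
{'fx': 542.6378130158906, 'fy': 542.6378130158906, 'cx': 272.6373732119529, 'cy': 206.14334436027616, 'pose': array([[ 0.0253, -0.9988,  0.0418,  0.5191],
       [-0.9997, -0.0252,  0.004 , -0.0238],
       [-0.0029, -0.0419, -0.9991,  1.6734],
       [ 0.    ,  0.    ,  0.    ,  1.    ]])}
{'time': 0.1, 'joint_positions': array([-1.288 ,  0.2413,  0.0038,  1.3352,  0.    ,  1.5708]), 'qd': array([ 0.0004, -0.0009,  0.0026, -0.0006, -0.0012,  0.0007]), 'effort': array([ -0.0012, -37.3139,  25.301 ,   0.0109,  -0.0001,   0.    ]), 'tool_pos': array([ 0.1393, -0.4795,  0.1983]), 'tcp_rot': array([[ 0.279 , -0.9603, -0.0005],
       [-0.9603, -0.279 ,  0.0019],
       [-0.002 , -0.    , -1.    ]]), 'ft_force': array([ 0.1633, -1.113 ,  0.8907]), 'moment': array([ 0.0225,  0.0211, -0.0619]), 'width': 0.99960383074735}
```

View pics/side0.png

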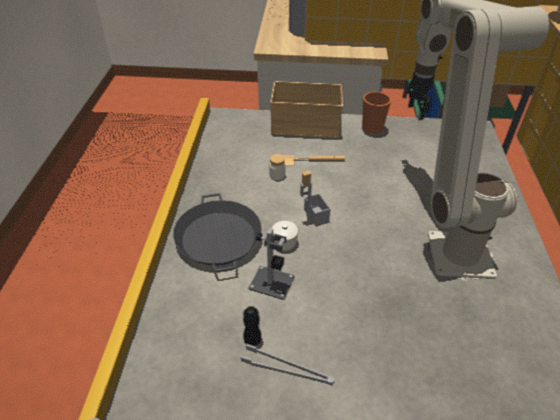

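View pics/top0.png

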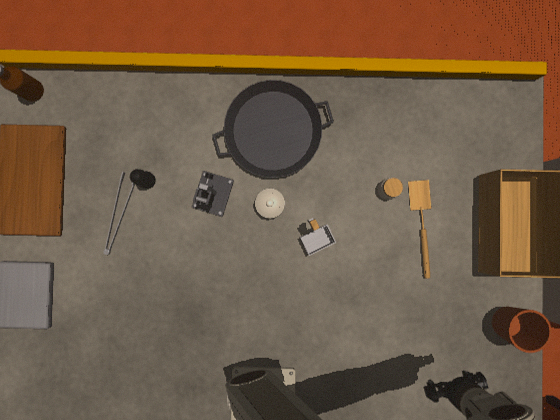

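Side: caddy with its grip at (306,178), bracket at (270,265), keeper at (284,235). Top: caddy at (316,238), keeper at (270,204), bracket at (213,194) and mill at (142,179). Next I'll measure these with depth.

```bash
python3 - <<'E'
from h import *
np.set_printoptions(precision=4,suppress=True)
S=np.load('pics/side0.npz');T=np.load('pics/top0.npz')
a=cv2.resize(S['im'][155:305,225:345,::-1],None,fx=4,fy=4,interpolation=cv2.INTER_CUBIC)
b=cv2.resize(T['im'][160:270,180:350,::-1],None,fx=4,fy=4,interpolation=cv2.INTER_CUBIC)
cv2.imwrite('pics/sc.png',a);cv2.imwrite('pics/tc.png',b)
for n,D,(v0,v1,u0,u1) in(('top',T,(160,270,180,350)),('side',S,(155,305,225,345))):
    P=cloud(n,D['d'])[v0:v1,u0:u1]; hsv=cv2.cvtColor(D['im'],cv2.COLOR_RGB2HSV)[v0:v1,u0:u1]
    ok=(D['d'][v0:v1,u0:u1]>0)
    print(n,'counter z',np.median(P[ok][:,2]))
    m=((hsv[...,1]>110)&(hsv[...,0]<25)&(hsv[...,2]>60)&ok).astype(np.uint8)
    k,l,st,ce=cv2.connectedComponentsWithStats(m)
    for i in range(1,k):
        if st[i,4]>8:
            q=P[l==i]; print('wood',st[i]+[u0,v0,0,0,0],q.min(0),np.median(q,0),q.max(0))
    m=((P[...,2]>.02)&ok).astype(np.uint8)
    k,l,st,ce=cv2.connectedComponentsWithStats(m)
    for i in range(1,k):
        if st[i,4]>20:
            q=P[l==i]; print('obj',st[i]+[u0,v0,0,0,0],q.min(0),np.median(q,0),q.max(0))
    # rects
    if n=='top':
        for nm,zlo,zhi,box in(('basket',.05,.075,(285,345,215,270)),('grip',.19,.23,(285,345,215,270)),('base',.004,.014,(185,240,165,220)),('coltop',.225,.25,(185,240,165,220)),('cheeks',.17,.224,(185,240,165,220)),('bump',.11,.13,(185,240,165,220))):
            Q=cloud(n,D['d'])[box[2]:box[3],box[0]:box[1]].reshape(-1,3); Q=Q[(Q[:,2]>zlo)&(Q[:,2]<zhi)]
            if len(Q)>4: r=cv2.minAreaRect((Q[:,:2]*1000).astype(np.float32)); print(nm,len(Q),r,'zmed',np.median(Q[:,2]))
E
```

```text
top counter z 0.0009252130962943417
wood [310 219   9  11  63] [ 0.5215 -0.1452  0.0062] [ 0.5349 -0.1307  0.2123] [ 0.5526 -0.1195  0.2176]
obj [235 160  75  18 357] [ 0.6743 -0.1235  0.02  ] [ 0.6948 -0.0159  0.0348] [0.7319 0.0999 0.0505]
obj [193 173  23  33 379] [0.5801 0.1484 0.0212] [0.6168 0.1653 0.2023] [0.6668 0.198  0.2412]
obj [255 189  30  30 707] [ 0.5508 -0.0511  0.0515] [ 0.5945 -0.0075  0.0697] [0.6379 0.0356 0.0931]
obj [300 219  36  37 264] [ 0.4439 -0.2057  0.0207] [ 0.5135 -0.1356  0.0616] [ 0.5495 -0.1009  0.2176]
basket 111 ((490.802978515625, -152.59490966796875), (62.6843147277832, 90.41805267333984), 28.240222930908203) zmed 0.05962120345891586
grip 73 ((533.1585083007812, -131.33673095703125), (27.71175765991211, 18.15811538696289), 27.025165557861328) zmed 0.21125019311842852
base 977 ((627.9761352539062, 170.84613037109375), (167.05393981933594, 166.8671875), 1.5447638034820557) zmed 0.00752389207569748
coltop 40 ((626.2097778320312, 167.71542358398438), (22.23912239074707, 11.692506790161133), 74.17073822021484) zmed 0.23431423900701287
cheeks 242 ((624.
[... 322 characters left out ...]
.588  -0.4964 -0.0072] [ 0.6299 -0.3742  0.0801] [ 0.6701 -0.3342  0.0897]
wood [309 156  35   5 113] [ 0.3849 -0.4974  0.0014] [ 0.4501 -0.4775  0.0145] [ 0.524  -0.4633  0.0242]
wood [303 171   7   7  31] [ 0.5215 -0.1386  0.1956] [ 0.5315 -0.1234  0.2093] [ 0.5414 -0.1135  0.2125]
wood [303 179   4   5  12] [ 0.5299 -0.1232  0.1721] [ 0.5366 -0.1188  0.1818] [ 0.5404 -0.1123  0.1915]
obj [269 155  17  22 312] [ 0.6142 -0.3913  0.0203] [ 0.6442 -0.3468  0.0622] [ 0.6779 -0.3265  0.0897]
obj [300 171  31  50 660] [ 0.4393 -0.2074  0.0202] [ 0.5101 -0.1277  0.0556] [ 0.5489 -0.0947  0.2137]
obj [ 225  200   73   81 1587] [ 0.5491 -0.1602  0.0201] [0.618  0.1005 0.0709] [0.8175 0.2045 0.2372]
```

View pics/sc.png

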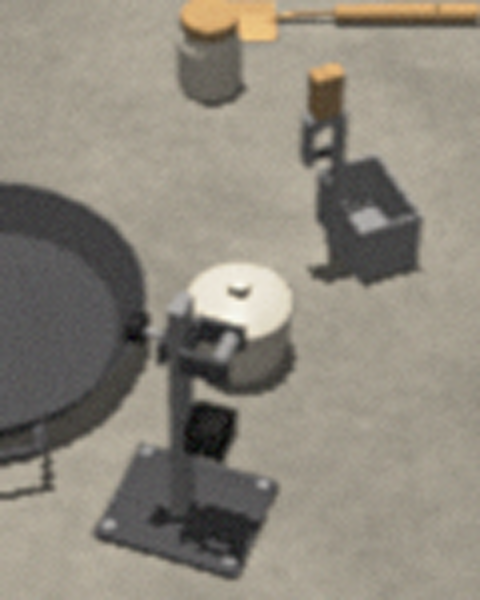

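View pics/tc.png

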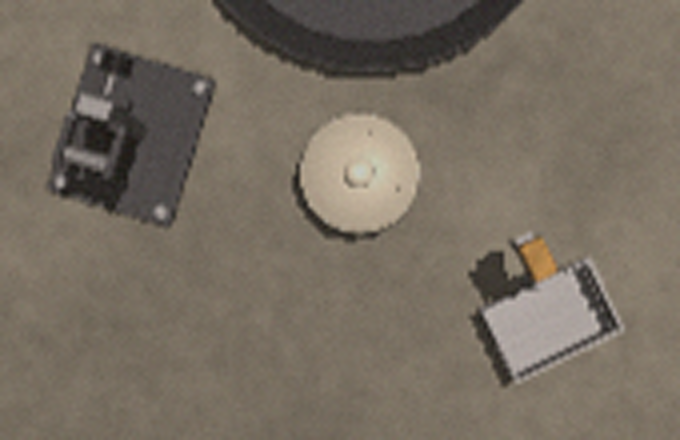

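Both crops confirm the layout: the cheeks are below the column in the top view, and the bracket's x axis is at about -17°. I'll refine the bracket and get the cheek height.

```bash
python3 - <<'E'
from h import *
np.set_printoptions(precision=4,suppress=True)
T=np.load('pics/top0.npz');S=np.load('pics/side0.npz')
P=cloud('top',T['d']);im=T['im']
v0,v1,u0,u1=163,222,186,238
c=calibration('top');M=np.array(c['pose'])
# base outline: dark mask -> rays onto z=8mm
g=im.max(2)[v0:v1,u0:u1]; print('grey plate/counter',np.percentile(g,[10,30,50,80,95]))
m=(cv2.GaussianBlur(g,(3,3),0)<85).astype(np.uint8)
k,l,st,ce=cv2.connectedComponentsWithStats(cv2.morphologyEx(m,cv2.MORPH_CLOSE,np.ones((3,3))))
i=1+st[1:,4].argmax();v,u=np.where(l==i)
d=np.stack([(u+u0-c['cx'])/c['fx'],(v+v0-c['cy'])/c['fy'],np.ones(len(u))],-1)@M[:3,:3].T
X=M[:3,3]+d*((.008-M[2,3])/d[:,2])[:,None]
r=cv2.minAreaRect((X[:,:2]*1000).astype(np.float32));print('base',r)
for n,D,b in(('top',T,(v0,v1,u0,u1)),('side',S,(225,305,240,300))):
    Q=cloud(n,D['d'])[b[0]:b[1],b[2]:b[3]].reshape(-1,3)
    for a in(-16.5,):
        t=np.radians(a);ex=np.array([np.cos(t),np.sin(t)]);ey=np.array([-ex[1],ex[0]])
        o=np.array([.6262,.1677])-.034*ex; x=(Q[:,:2]-o)@ex;y=(Q[:,:2]-o)@ey;z=Q[:,2]
        s=(abs(x)<.06)&(abs(y)<.03)&(z>.15)
        print(n,o); q=np.stack([x,y,z],-1)[s]
        h,e=np.histogram(q[:,2],np.arange(.15,.245,.004));print(dict(zip(e.round(3),h)))
        c0=q[(abs(abs(q[:,1])-.018)<.004)&(q[:,0]<.024)];print('cheek z',np.percentile(c0[:,2],[10,50,90]))
        p0=q[(abs(q[:,1])<.011)&(abs(q[:,0])<.008)];print('pin',len(p0),p0[:,2].round(4), p0[:,0].round(3))
        hi=q[(q[:,2]>.16)&(q[:,2]<.225)];print('range',np.percentile(hi,[2,98],axis=0))
E
```

```text
grey plate/counter [ 60.  81. 121. 129. 134.]
base ((622.7672119140625, 168.86228942871094), (99.29290771484375, 117.9527587890625), 73.34819793701172)
top [0.5936 0.1774]
{np.float64(0.15): np.int64(1), np.float64(0.154): np.int64(1), np.float64(0.158): np.int64(1), np.float64(0.162): np.int64(1), np.float64(0.166): np.int64(0), np.float64(0.17): np.int64(1), np.float64(0.174): np.int64(2), np.float64(0.178): np.int64(1), np.float64(0.182): np.int64(3), np.float64(0.186): np.int64(3), np.float64(0.19): np.int64(8), np.float64(0.194): np.int64(20), np.float64(0.198): np.int64(44), np.float64(0.202): np.int64(54), np.float64(0.206): np.int64(49), np.float64(0.21): np.int64(15), np.float64(0.214): np.int64(2), np.float64(0.218): np.int64(1), np.float64(0.222): np.int64(0), np.float64(0.226): np.int64(3), np.float64(0.23): np.int64(12), np.float64(0.234): np.int64(21), np.float64(0.238): np.int64(4)}
cheek z [0.1921 0.2048 0.2095]
pin 36 [0.2048 0.1997 0.2072 0.2012 0.2039 0.2059 0.1995 0.2008 0.1994 0.1986
 0.1995 0.1956 0.2024 0.2017 0.2024 0.2032 0.2013 0.1967 0.1999 0.2013
 0.2034 0
[... 914 characters left out ...]
: np.int64(37), np.float64(0.21): np.int64(9), np.float64(0.214): np.int64(4), np.float64(0.218): np.int64(5), np.float64(0.222): np.int64(10), np.float64(0.226): np.int64(7), np.float64(0.23): np.int64(20), np.float64(0.234): np.int64(8), np.float64(0.238): np.int64(0)}
cheek z [0.1849 0.1979 0.2062]
pin 23 [0.1991 0.1997 0.2015 0.196  0.2    0.2038 0.2042 0.1975 0.202  0.2007
 0.2006 0.195  0.1983 0.2008 0.1975 0.1946 0.2008 0.204  0.195  0.1997
 0.1908 0.1987 0.1958] [ 0.008  0.001 -0.003  0.003 -0.001 -0.005 -0.007  0.001 -0.003 -0.005
 -0.008  0.003 -0.    -0.004 -0.005 -0.007  0.    -0.004 -0.003 -0.007
 -0.007 -0.006 -0.008]
range [[-0.0119 -0.0185  0.1638]
 [ 0.0588  0.0242  0.222 ]]
```

Emit:
{"op": "drive_tool", "data": {
  "plan": "0 0 0 -20 -0.18;0 0 0 -40 -0.36;0 0 0 -60 -0.54;0 0 0 -80 -0.72;0 0 0 -80 -0.9"
}}

```text
time: 0.72
tool_pos: [0.1396, -0.4804, 0.2797]
tcp_rot: [[0.928, -0.373, 0.0], [-0.373, -0.928, -0.001], [0.0, 0.001, -1.0]]
ft_force: [-0.3, -0.2, -0.6]
width: 1.001
```

Emit:
{"op": "drive_tool", "data": {
  "plan": "0 24 -47 0 -0.18;0 47 -94 0 -0.36;0 70 -141 0 -0.54;0 94 -188 0 -0.72;0 117 -235 0 -0.9"
}}

```text
time: 1.35
tool_pos: [0.3367, -0.3046, 0.2793]
tcp_rot: [[0.866, 0.5, -0.0], [0.5, -0.866, -0.0], [-0.0, 0.0, -1.0]]
ft_force: [0.6, 0.0, -0.2]
width: 0.998
```

```bash
cat >> h.py <<'E'
np.set_printoptions(precision=4,suppress=True)
def to(x,y,z,yawx):
    "shift (mm, tool axes) and turn to reach TCP xyz with tool x at world yaw (deg), tool down"
    o=get_obs();R=np.array(o['tcp_rot']);s=R.T@(np.array([x,y,z])-o['tool_pos'])*1000
    a=np.degrees(np.arctan2(R[1,0],R[0,0]));t=-((yawx-a+180)%360-180)
    print('t',o['time'],'pos',np.array(o['tool_pos']),'yaw',a,'j',np.array(o['joint_positions']),'F',np.array(o['ft_force']),'w',o['width'],'zaxis',R[:,2]);print('shift',s,'turn',np.radians(t))
E
python3 -c "
from h import *
to(.533,-.1313,.25,117.2)"
```

```text
t 1.35 pos [ 0.3367 -0.3046  0.2793] yaw 30.00493207590774 j [-0.7351  0.1275  0.0722  1.5155 -0.0003  0.312 ] F [ 0.5978  0.023  -0.2148] w 0.9976885117101321 zaxis [-0.0002 -0.0003 -1.    ]
shift [256.6665 -51.8687  29.1627] turn -1.521841026775507
```

Emit:
{"op": "drive_tool", "data": {
  "plan": "0 40 -8 0 -0.18;0 80 -16 0 -0.36;0 120 -24 0 -0.54;0 160 -32 0 -0.72;0 200 -41 0 -0.9"
}}

```text
time: 1.98
tool_pos: [0.49, -0.168, 0.2786]
tcp_rot: [[0.141, 0.99, -0.001], [0.99, -0.141, -0.0], [-0.0, -0.001, -1.0]]
ft_force: [0.3, 0.0, -0.2]
width: 1.001
```

```bash
python3 -c "
from h import *
to(.533,-.1313,.25,117.2)"
```

```text
t 1.975 pos [ 0.49   -0.168   0.2786] yaw 81.91457826862568 j [-0.3299  0.2605  0.2359  1.5474 -0.0005 -0.1888] F [ 0.3491  0.0375 -0.1529] w 1.0011959499464063 zaxis [-0.0013 -0.0001 -1.    ]
shift [42.364  37.4347 28.5869] turn -0.6158467871672402
```

Emit:
{"op": "drive_tool", "data": {
  "plan": "0 12 10 0 -0.16;0 24 20 10 -0.32;0 36 31 20 -0.48;0 42 37 28 -0.616;0 42 37 28 -0.616"
}}

```text
time: 2.6
tool_pos: [0.5321, -0.131, 0.2491]
tcp_rot: [[-0.457, 0.89, -0.004], [0.89, 0.457, 0.001], [0.002, -0.003, -1.0]]
ft_force: [-0.1, 0.1, 0.2]
width: 0.999
```

```bash
python3 -c "
from h import *
to(.533,-.1313,.174,117.2)
S,d=grab('side','s1')
cv2.imwrite('pics/s1c.png',cv2.resize(S[120:260,240:380,::-1],None,fx=4,fy=4,interpolation=cv2.INTER_CUBIC))"
```

```text
t 2.6 pos [ 0.5321 -0.131   0.2491] yaw 117.1709274276924 j [-0.2412  0.328   0.2527  1.4997 -0.0004 -0.7154] F [-0.0676  0.0622  0.1769] w 0.9985090352875782 zaxis [-0.0042  0.0006 -1.    ]
shift [-0.8529  0.9603 75.1441] turn -0.0005074121087917102
```

View pics/s1c.png

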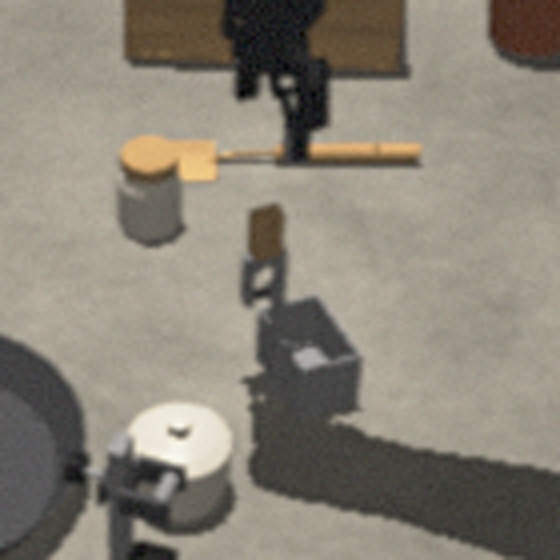

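Gripper fingers (crop 245–315, 60–150) are straddling above the grip (265,230), with clear way down.

Emit:
{"op": "drive_tool", "data": {
  "plan": "0 -1 1 22 0;0 -1 1 44 0;0 -1 1 62 0;0 -1 1 74 0;0 -1 1 75 0"
}}

```text
time: 3.28
tool_pos: [0.5325, -0.132, 0.1744]
tcp_rot: [[-0.454, 0.891, -0.005], [0.891, 0.454, 0.001], [0.003, -0.004, -1.0]]
ft_force: [0.7, -0.2, 0.5]
width: 0.997
```

Emit:
{"op": "drive_tool", "data": {
  "plan": "140 0 0 0 0;180 0 0 0 0;255 0 0 0 0;255 0 0 0 0;255 0 0 0 0",
  "newtons": 60
}}

```text
time: 3.9
tool_pos: [0.5329, -0.1317, 0.175]
tcp_rot: [[-0.455, 0.891, -0.003], [0.891, 0.455, 0.001], [0.002, -0.003, -1.0]]
ft_force: [0.8, 1.5, 4.3]
width: 0.182
```

```bash
python3 -c "
from h import *
to(.533,-.1313,.174,117.2)"
```

```text
t 3.9 pos [ 0.5329 -0.1317  0.175 ] yaw 117.04007603692392 j [-0.2423  0.3516  0.0946  1.3173  0.0001 -0.7142] F [0.8089 1.4563 4.2676] w 0.1820535570147262 zaxis [-0.0034  0.0009 -1.    ]
shift [0.2947 0.2572 0.9798] turn -0.002791199708515718
```

Emit:
{"op": "drive_tool", "data": {
  "plan": "255 0 0 0 0;255 0 0 0 0;255 0 0 -10 0;255 0 0 -25 0;255 0 0 -40 0",
  "newtons": 60
}}

```text
time: 4.53
tool_pos: [0.5331, -0.1319, 0.216]
tcp_rot: [[-0.454, 0.891, -0.003], [0.891, 0.454, 0.001], [0.002, -0.003, -1.0]]
ft_force: [0.1, -0.0, -3.6]
width: 0.179
```

Emit:
{"op": "drive_tool", "data": {
  "plan": "255 0 0 -30 0;255 0 0 -60 0;255 0 0 -85 0;255 0 0 -100 0;255 0 0 -100 0"
}}

```text
time: 5.15
tool_pos: [0.5344, -0.1322, 0.3182]
tcp_rot: [[-0.454, 0.891, 0.001], [0.891, 0.454, -0.0], [-0.001, 0.001, -1.0]]
ft_force: [0.2, -1.0, -4.5]
width: 0.178
```

```bash
python3 -c "
from h import *
to(.594,.1775,.31,73.3)
S,d=grab('side','s2')
cv2.imwrite('pics/s2c.png',cv2.resize(S[60:300,220:380,::-1],None,fx=2.5,fy=2.5,interpolation=cv2.INTER_CUBIC))
im,d=grab('top','t2');P=cloud('top',d)[150:290,240:380].reshape(-1,3)
P=cloud('side',cv2.imread('x',-1) if 0 else np.load('pics/s2.npz')['d'])[100:260,270:360].reshape(-1,3)
q=P[(P[:,1]>-.22)&(P[:,1]<-.05)&(P[:,2]>.07)&(P[:,2]<.26)];print(len(q),np.percentile(q,[2,50,98],axis=0))"
```

```text
t 5.15 pos [ 0.5344 -0.1322  0.3182] yaw 117.03056759897292 j [-0.2425  0.3338  0.4377  1.6738 -0.0001 -0.7143] F [ 0.1986 -1.0459 -4.5433] w 0.17834173537227568 zaxis [ 0.0008 -0.0004 -1.    ]
shift [248.7892 193.8824   8.1383] turn 0.7632423883680288
716 [[ 0.4484 -0.2013  0.1418]
 [ 0.4928 -0.1309  0.1788]
 [ 0.5361 -0.0989  0.2489]]
```

View pics/s2c.png

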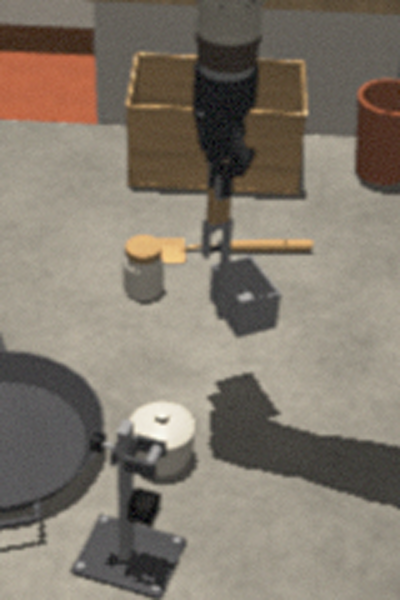

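The caddy is held off the counter (crop 245,290), clear of the keeper. I'll check its pose in the hand from the top view.

```bash
cat >> h.py <<'E'
def basket(f,zr,yaw):
    "basket rim (top view) centre and angle; z = rim height"
    d=np.load('pics/%s.npz'%f)['d'];P=cloud('top',d).reshape(-1,3);o=get_obs();p=np.array(o['tool_pos'])
    t=np.radians(yaw);ex=np.array([np.cos(t),np.sin(t)]);ey=np.array([-ex[1],ex[0]])
    L=np.c_[(P[:,:2]-p[:2])@ex,(P[:,:2]-p[:2])@ey,P[:,2]]
    q=L[(L[:,0]>-.11)&(L[:,0]<.0)&(abs(L[:,1])<.06)&(abs(L[:,2]-zr)<.008)]
    if len(q)>5:
        print(len(q),'rim in hand frame',cv2.minAreaRect((q[:,:2]*1000).astype(np.float32)),q[:,2].mean())
        A=np.c_[q[:,:2],np.ones(len(q))];print('plane',np.linalg.lstsq(A,q[:,2],rcond=None)[0])
E
python3 -c "
from h import *
basket('t2',.204,27.0)
d=np.load('pics/s2.npz')['d'];P=cloud('side',d)[100:260,270:360].reshape(-1,3);p=get_obs()['tool_pos'];t=np.radians(27.)
ex=np.array([np.cos(t),np.sin(t)]);ey=np.array([-ex[1],ex[0]])
L=np.c_[(P[:,:2]-p[:2])@ex,(P[:,:2]-p[:2])@ey,P[:,2]]
q=L[(L[:,0]<0)&(L[:,0]>-.1)&(abs(L[:,1])<.05)&(L[:,2]>.1)&(L[:,2]<.23)]
print(np.percentile(q,[0,2,50,98,100],axis=0))
s=L[(L[:,0]>-.025)&(L[:,0]<.03)&(abs(L[:,1])<.012)&(L[:,2]>.21)&(L[:,2]<.3)];print('strip/hook',len(s),np.percentile(s,[2,50,98],axis=0))
"
```

```text
[[-0.0798 -0.0493  0.1386]
 [-0.0755 -0.0447  0.1418]
 [-0.0477  0.0092  0.1767]
 [-0.0083  0.0486  0.2152]
 [-0.0058  0.05    0.2299]]
strip/hook 148 [[-0.0183 -0.0069  0.2122]
 [-0.009   0.0051  0.2655]
 [ 0.0198  0.0114  0.2982]]
```

```bash
python3 -c "
from h import *
to(.546,.192,.318,73.3)"
```

```text
t 5.25 pos [ 0.5334 -0.1319  0.3159] yaw 117.03142560544399 j [-0.2424  0.3352  0.4336  1.6726  0.     -0.7142] F [-0.1878  0.1289 -4.2403] w 0.18353656308198796 zaxis [-0.0033  0.0008 -1.    ]
shift [282.8164 158.3872  -1.889 ] turn 0.763257363405952
```

Emit:
{"op": "drive_tool", "data": {
  "plan": "255 20 11 -2 0.06;255 50 28 -2 0.14;255 80 45 -2 0.22;255 110 62 -2 0.3;255 140 78 -2 0.38",
  "newtons": 80
}}

```text
time: 5.88
tool_pos: [0.5387, 0.0292, 0.3169]
tcp_rot: [[-0.089, 0.996, -0.005], [0.996, 0.089, 0.001], [0.001, -0.005, -1.0]]
ft_force: [0.7, -0.3, -3.7]
width: 0.169
```

```bash
python3 -c "
from h import *
to(.546,.192,.316,73.3)"
```

```text
t 5.875 pos [0.5387 0.0292 0.3169] yaw 95.10406879926771 j [ 0.0537  0.3151  0.408   1.669   0.0008 -0.0354] F [ 0.6771 -0.33   -3.6899] w 0.16875915082432924 zaxis [-0.0054  0.0005 -1.    ]
shift [161.4818  21.7172   0.8996] turn 0.3805527908785884
```

Emit:
{"op": "drive_tool", "data": {
  "plan": "255 35 5 0 0.08;255 70 10 0 0.16;255 105 14 0 0.25;255 138 18 0 0.33;255 161 22 0 0.38"
}}

```text
time: 6.5
tool_pos: [0.5457, 0.1929, 0.3155]
tcp_rot: [[0.287, 0.958, -0.008], [0.958, -0.287, -0.0], [-0.002, -0.007, -1.0]]
ft_force: [1.4, -0.1, -4.4]
width: 0.175
```

```bash
python3 -c "
from h import *
to(.594,.1775,.305,73.3)
S,d=grab('side','s3')
cv2.imwrite('pics/s3c.png',cv2.resize(S[80:310,190:350,::-1],None,fx=2.5,fy=2.5,interpolation=cv2.INTER_CUBIC))
T,d=grab('top','t3');cv2.imwrite('pics/t3c.png',cv2.resize(T[120:300,160:340,::-1],None,fx=3,fy=3,interpolation=cv2.INTER_CUBIC))
"
```

```text
t 6.5 pos [0.5457 0.1929 0.3155] yaw 73.30005450631359 j [0.3385 0.4063 0.5367 1.7084 0.0023 0.6299] F [ 1.388  -0.0747 -4.3896] w 0.1748360100857364 zaxis [-0.0077 -0.0002 -1.    ]
shift [-0.8876 50.7608 10.1714] turn 9.513146350016065e-07
```

View pics/s3c.png

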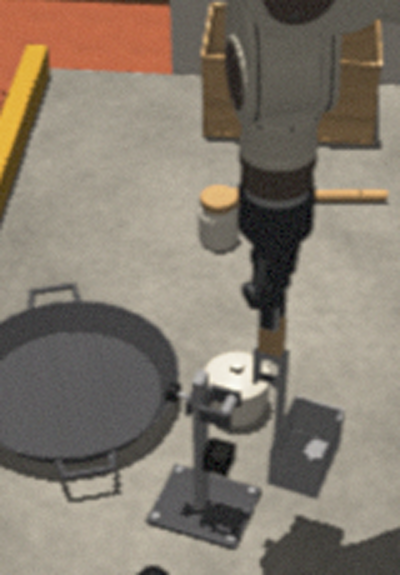

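The caddy hangs upright, with its hook (crop 270,370) to the -x side of the cheeks (215,400). Moving it over the pin.

Emit:
{"op": "drive_tool", "data": {
  "plan": "255 0 10 0 0;255 0 25 0 0;255 -1 40 0 0;255 -1 51 0 0;255 -1 51 0 0"
}}

```text
time: 7.22
tool_pos: [0.5953, 0.177, 0.3135]
tcp_rot: [[0.286, 0.958, -0.009], [0.958, -0.286, 0.0], [-0.003, -0.009, -1.0]]
ft_force: [0.2, -0.2, -4.4]
width: 0.17
```

```bash
cat >> h.py <<'E'
def brk(f,cam='side'):
    "points of a view in bracket frame (m), with pixel rows/cols"
    d=np.load('pics/%s.npz'%f)['d'];P=cloud(cam,d)
    t=np.radians(-16.7);ex=np.array([np.cos(t),np.sin(t)]);ey=np.array([-ex[1],ex[0]]);o=np.array([.594,.1775])
    return np.stack([(P[...,:2]-o)@ex,(P[...,:2]-o)@ey,P[...,2]],-1)
E
python3 -c "
from h import *
to(.594,.1775,.29,73.3)
S,d=grab('side','s4')
cv2.imwrite('pics/s4c.png',cv2.resize(S[190:300,225:345,::-1],None,fx=5,fy=5,interpolation=cv2.INTER_CUBIC))
L=brk('s4').reshape(-1,3)
for nm,z0,z1 in(('grip',.312,.335),('hook',.255,.30),('strip',.215,.25),('cheek',.185,.205)):
    q=L[(abs(L[:,0])<.045)&(abs(L[:,1])<.03)&(L[:,2]>z0)&(L[:,2]<z1)]
    if len(q): print(nm,len(q),np.percentile(q,[3,20,50,80,97],axis=0).T)
"
```

```text
t 7.225 pos [0.5953 0.177  0.3135] yaw 73.38233096959252 j [0.2875 0.5121 0.6973 1.7649 0.0027 0.5775] F [ 0.1736 -0.1549 -4.4082] w 0.1701969069904043 zaxis [-0.0094  0.0001 -1.    ]
shift [ 0.1929 -1.1617 23.5567] turn 0.001436946495749038
grip 70 [[-0.0146 -0.0121 -0.003   0.0065  0.0121]
 [-0.0014  0.0066  0.0081  0.0093  0.0109]
 [ 0.3122  0.3158  0.3226  0.3301  0.3341]]
hook 145 [[-0.0187 -0.0159 -0.0021  0.0125  0.0186]
 [-0.0053  0.0017  0.0053  0.0073  0.0091]
 [ 0.2568  0.2613  0.2738  0.2924  0.2992]]
strip 89 [[-0.018  -0.0151  0.0255  0.0324  0.036 ]
 [-0.0081 -0.0022  0.0058  0.0105  0.0123]
 [ 0.2163  0.2212  0.2305  0.2345  0.2446]]
cheek 213 [[-0.0205 -0.0124  0.0063  0.0214  0.0384]
 [-0.0206 -0.0126  0.0115  0.021   0.0242]
 [ 0.1857  0.1913  0.1967  0.2027  0.2045]]
```

View pics/s4c.png

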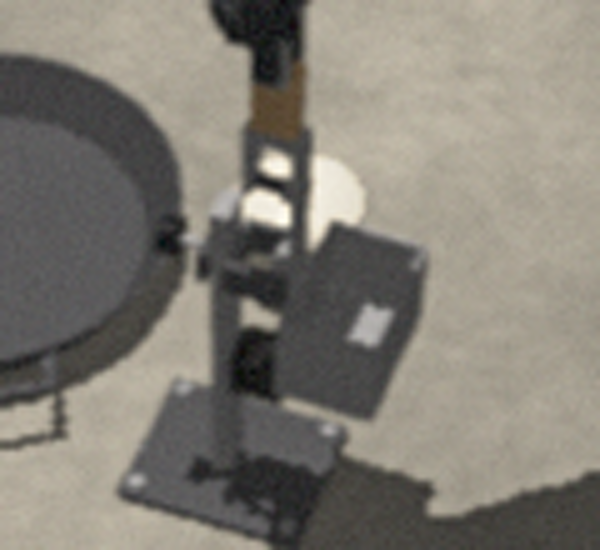

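Hook (crop 275,165) is centred above the pin (270,240): its x range is ±18 mm in the bracket frame and its y is within 1 mm. The pin is at about z = 0.196, so the latch should touch at TCP 0.257.

Emit:
{"op": "drive_tool", "data": {
  "plan": "255 0 -1 10 0;255 0 -1 22 0;255 0 -1 34 0;255 0 -1 42 0;255 0 -1 43 0"
}}

```text
time: 7.9
tool_pos: [0.593, 0.1776, 0.2702]
tcp_rot: [[0.285, 0.958, -0.011], [0.958, -0.285, -0.0], [-0.003, -0.01, -1.0]]
ft_force: [0.2, 0.7, -4.0]
width: 0.166
```

Emit:
{"op": "drive_tool", "data": {
  "plan": "255 0 0 3 0;255 0 0 6 0;255 0 0 9 0;255 0 0 11 0;255 0 0 12 0"
}}

```text
time: 8.52
tool_pos: [0.5929, 0.1775, 0.258]
tcp_rot: [[0.285, 0.958, -0.011], [0.958, -0.285, -0.0], [-0.003, -0.01, -1.0]]
ft_force: [-0.1, -0.2, -4.4]
width: 0.171
```

Emit:
{"op": "drive_tool", "data": {
  "plan": "255 0 -1 2 0;255 0 -1 3 0;255 0 -1 4 0;255 0 -1 5 0;255 0 -1 5 0"
}}

```text
time: 9.15
tool_pos: [0.593, 0.1779, 0.2565]
tcp_rot: [[0.286, 0.958, -0.005], [0.958, -0.286, 0.001], [-0.0, -0.005, -1.0]]
ft_force: [-0.4, -0.9, 9.2]
width: 0.171
```

Emit:
{"op": "drive_tool", "data": {
  "plan": "255 0 0 1 0;255 0 0 2 0;255 0 0 3 0;255 0 0 4 0;255 0 0 4 0"
}}

```text
time: 9.78
tool_pos: [0.5938, 0.178, 0.2555]
tcp_rot: [[0.286, 0.958, 0.0], [0.958, -0.286, 0.002], [0.002, -0.0, -1.0]]
ft_force: [-1.7, -0.9, 10.1]
width: 0.177
```

Contact is felt at TCP ≈0.257, so the pin is at about 0.1965, matching the camera. I'll press a little more.

Emit:
{"op": "drive_tool", "data": {
  "plan": "255 0 0 3 0;255 0 0 4 0;255 0 0 5 0;255 0 0 6 0;255 0 0 6 0"
}}

```text
time: 10.4
tool_pos: [0.5948, 0.178, 0.254]
tcp_rot: [[0.286, 0.958, 0.007], [0.958, -0.286, 0.004], [0.006, 0.006, -1.0]]
ft_force: [-2.6, -1.6, 14.8]
width: 0.177
```

Emit:
{"op": "drive_tool", "data": {
  "plan": "255 0 0 4 0;255 0 0 6 0;255 0 0 7 0;255 0 0 8 0;255 0 0 8 0"
}}

```text
time: 11.02
tool_pos: [0.5961, 0.178, 0.2523]
tcp_rot: [[0.286, 0.958, 0.016], [0.958, -0.286, 0.006], [0.01, 0.014, -1.0]]
ft_force: [-3.4, -1.9, 20.9]
width: 0.17
```

The hook has drifted +2 mm in x, which shortens the latch's lever. I'll back off and shift it to about -2 mm, where the open flap leaves room for the pin.

Emit:
{"op": "drive_tool", "data": {
  "plan": "255 0 -2 -3 0;255 0 -4 -6 0;255 0 -5 -6 0;255 0 -5 -6 0;255 0 -5 -6 0"
}}

```text
time: 11.65
tool_pos: [0.5911, 0.1795, 0.2572]
tcp_rot: [[0.286, 0.958, 0.015], [0.958, -0.286, 0.006], [0.01, 0.012, -1.0]]
ft_force: [-0.2, 0.3, -3.4]
width: 0.171
```

```bash
python3 -c "
from h import *
to(.594-.0019,.1775+.0006,.245,73.3)
S,d=grab('side','s5')
cv2.imwrite('pics/s5c.png',cv2.resize(S[190:300,225:345,::-1],None,fx=5,fy=5,interpolation=cv2.INTER_CUBIC))
L=brk('s5').reshape(-1,3)
for nm,z0,z1 in(('grip',.256,.275),('hook',.215,.248),('strip',.16,.18)):
    q=L[(L[:,0]>-.04)&(L[:,0]<.024)&(abs(L[:,1])<.014)&(L[:,2]>z0)&(L[:,2]<z1)]
    if len(q): print(nm,len(q),np.percentile(q,[3,20,50,80,97],axis=0).T)
"
```

```text
t 11.65 pos [0.5911 0.1795 0.2572] yaw 73.38756632729276 j [0.2941 0.4613 0.4711 1.5649 0.0013 0.5841] F [-0.2467  0.3477 -3.3898] w 0.17107793601386054 zaxis [ 0.0147  0.0057 -0.9999]
shift [-1.15    1.2271 12.2418] turn 0.0015283207251376779
grip 51 [[-0.0193 -0.0175 -0.008  -0.0002  0.0056]
 [-0.003   0.0068  0.0096  0.0114  0.0127]
 [ 0.2571  0.2607  0.2664  0.2711  0.2746]]
hook 91 [[-0.0232 -0.0211 -0.0114  0.0084  0.013 ]
 [-0.0034  0.0038  0.0072  0.0091  0.0112]
 [ 0.2163  0.2226  0.2367  0.2435  0.2473]]
strip 19 [[-0.0214 -0.0208 -0.0187 -0.0134  0.0043]
 [-0.0028  0.002   0.0076  0.0104  0.0117]
 [ 0.1615  0.1656  0.1701  0.1737  0.1787]]
```

View pics/s5c.png

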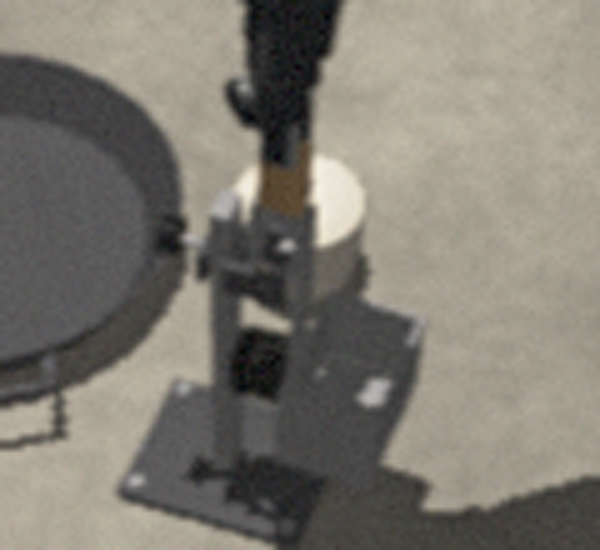

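Hook (crop 285,240) is now about -4 mm in x and free of load. Pressing drifts it +2 mm, so I'll press straight down.

Emit:
{"op": "drive_tool", "data": {
  "plan": "255 -1 0 3 0;255 -1 0 6 0;255 -1 0 8 0;255 -1 0 10 0;255 -1 0 11 0"
}}

```text
time: 12.32
tool_pos: [0.5931, 0.1792, 0.2524]
tcp_rot: [[0.286, 0.958, 0.025], [0.958, -0.286, 0.009], [0.016, 0.022, -1.0]]
ft_force: [-2.3, -0.3, 16.0]
width: 0.167
```

Emit:
{"op": "drive_tool", "data": {
  "plan": "255 0 -2 5 0;255 0 -3 7 0;255 0 -4 8 0;255 0 -4 9 0;255 0 -4 10 0"
}}

```text
time: 12.95
tool_pos: [0.5891, 0.1812, 0.2447]
tcp_rot: [[0.285, 0.958, 0.027], [0.958, -0.286, 0.012], [0.019, 0.023, -1.0]]
ft_force: [-3.6, 0.8, 5.7]
width: 0.175
```

The latch is yielding. Re-centre slightly and continue.

Emit:
{"op": "drive_tool", "data": {
  "plan": "255 -1 1 4 0;255 -1 2 6 0;255 -2 3 8 0;255 -2 3 10 0;255 -2 3 11 0"
}}

```text
time: 13.58
tool_pos: [0.5897, 0.1794, 0.2336]
tcp_rot: [[0.285, 0.958, 0.023], [0.958, -0.285, 0.013], [0.019, 0.018, -1.0]]
ft_force: [-5.6, 1.9, 1.5]
width: 0.169
```

```bash
python3 -c "
from h import *
to(.594-.0019,.1775+.0006,.222,73.3)
S,d=grab('side','s6')
cv2.imwrite('pics/s6c.png',cv2.resize(S[190:300,225:345,::-1],None,fx=5,fy=5,interpolation=cv2.INTER_CUBIC))
L=brk('s6').reshape(-1,3)
for nm,z0,z1 in(('grip',.25,.262),('hook',.21,.233),('strip',.14,.18)):
    q=L[(L[:,0]>-.04)&(L[:,0]<.024)&(abs(L[:,1])<.014)&(L[:,2]>z0)&(L[:,2]<z1)]
    if len(q): print(nm,len(q),np.percentile(q,[3,20,50,80,97],axis=0).T)
"
```

```text
t 13.575 pos [0.5897 0.1794 0.2336] yaw 73.46575708499256 j [0.2921 0.4482 0.3901 1.4866 0.0061 0.5809] F [-5.6332  1.9457  1.48  ] w 0.16946091820714443 zaxis [ 0.0232  0.0133 -0.9996]
shift [-0.7941  2.5056 11.6104] turn 0.002893006891628063
grip 28 [[-0.0219 -0.0202 -0.0127 -0.0013  0.0034]
 [-0.0067  0.0065  0.0092  0.0104  0.0122]
 [ 0.2501  0.253   0.2548  0.2586  0.2609]]
hook 80 [[-0.027  -0.0219 -0.012   0.0032  0.0178]
 [-0.0031  0.0054  0.008   0.0094  0.0111]
 [ 0.2112  0.2156  0.2217  0.2273  0.232 ]]
strip 43 [[-0.0287 -0.0277 -0.0262 -0.0222  0.0132]
 [-0.005   0.0004  0.0079  0.01    0.0122]
 [ 0.1419  0.1472  0.1607  0.1757  0.1791]]
```

View pics/s6c.png

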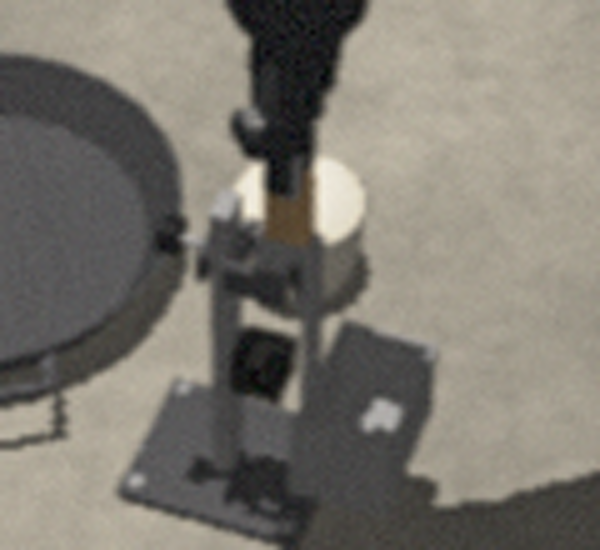

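The pin is about 12 mm short of the seat, and the flap spring is pushing the hook to -x. I'll keep going with a correction toward +x.

Emit:
{"op": "drive_tool", "data": {
  "plan": "255 -1 2 3 0;255 -1 3 5 0;255 -1 4 7 0;255 -1 4 9 0;255 -1 4 9 0"
}}

```text
time: 14.25
tool_pos: [0.5933, 0.1772, 0.2239]
tcp_rot: [[0.285, 0.958, 0.022], [0.958, -0.285, 0.013], [0.019, 0.018, -1.0]]
ft_force: [-0.8, -0.2, -4.7]
width: 0.171
```

Lateral load and push have vanished, so the latch has snapped past. Now I'll press gently until the roof is felt.

Emit:
{"op": "drive_tool", "data": {
  "plan": "255 0 0 1 0;255 0 0 2 0;255 0 0 3 0;255 0 0 4 0;255 0 0 4 0"
}}

```text
time: 14.88
tool_pos: [0.5936, 0.1776, 0.2212]
tcp_rot: [[0.285, 0.958, 0.024], [0.958, -0.285, 0.014], [0.02, 0.019, -1.0]]
ft_force: [-2.6, 0.0, 4.5]
width: 0.171
```

Emit:
{"op": "drive_tool", "data": {
  "plan": "255 0 0 1 0;255 0 0 2 0;255 0 0 3 0;255 0 0 4 0;255 0 0 4 0"
}}

```text
time: 15.5
tool_pos: [0.5946, 0.1777, 0.221]
tcp_rot: [[0.285, 0.958, 0.029], [0.958, -0.285, 0.015], [0.023, 0.024, -0.999]]
ft_force: [-5.0, -1.8, 15.1]
width: 0.17
```

The roof is met: the force rises steeply with no travel at z = 0.221. I'll relieve the press, then let go and rise.

Emit:
{"op": "drive_tool", "data": {
  "plan": "255 0 0 -1 0;255 0 0 -1 0;200 0 0 -1 0;150 0 0 -1 0;100 0 0 -1 0",
  "newtons": 20
}}

```text
time: 16.12
tool_pos: [0.595, 0.1776, 0.2218]
tcp_rot: [[0.285, 0.958, 0.03], [0.958, -0.285, 0.015], [0.023, 0.024, -0.999]]
ft_force: [-0.4, -0.3, -0.3]
width: 0.596
```

Emit:
{"op": "drive_tool", "data": {
  "plan": "60 0 0 0 0;0 0 0 0 0;0 0 0 0 0;0 0 0 0 0;0 0 0 0 0"
}}

```text
time: 16.75
tool_pos: [0.595, 0.1777, 0.2218]
tcp_rot: [[0.285, 0.958, 0.03], [0.958, -0.285, 0.015], [0.023, 0.024, -0.999]]
ft_force: [0.4, -0.7, -0.8]
width: 0.999
```

Emit:
{"op": "drive_tool", "data": {
  "plan": "0 0 0 -15 0;0 0 0 -35 0;0 0 0 -65 0;0 0 0 -100 0;0 0 0 -130 0"
}}

```text
time: 17.38
tool_pos: [0.5911, 0.1757, 0.3546]
tcp_rot: [[0.285, 0.958, 0.032], [0.958, -0.285, 0.016], [0.024, 0.026, -0.999]]
ft_force: [0.7, -0.9, 0.1]
width: 1.0
```

Emit:
{"op": "drive_tool", "data": {
  "plan": "0 0 -30 0 0;0 0 -70 0 0;0 0 -110 0 0;0 0 -140 0 0;0 0 -150 0 0"
}}

```text
time: 18.0
tool_pos: [0.4463, 0.2189, 0.3526]
tcp_rot: [[0.283, 0.958, 0.035], [0.959, -0.284, 0.017], [0.026, 0.029, -0.999]]
ft_force: [0.1, 0.5, 0.4]
width: 0.998
```

```bash
python3 -c "
from h import *
to(.4,.2,.35,73.3)
S,d=grab('side','s7')
cv2.imwrite('pics/s7c.png',cv2.resize(S[190:300,225:345,::-1],None,fx=5,fy=5,interpolation=cv2.INTER_CUBIC))
L=brk('s7').reshape(-1,3)
for nm,z0,z1 in(('gripwood',.215,.255),('hook',.19,.21),('strip',.13,.18),('basket',.02,.13)):
    q=L[(L[:,0]>-.12)&(L[:,0]<.024)&(abs(L[:,1])<(.05 if nm=='basket' else .014))&(L[:,2]>z0)&(L[:,2]<z1)]
    if nm=='basket': q=q[q[:,0]<-.012]
    if len(q): print(nm,len(q),np.percentile(q,[3,50,97],axis=0).T)
L=L[(abs(L[:,0])<.03)&(abs(L[:,1])<.012)];print('grip top z',np.sort(L[:,2])[-8:])
a=np.load('pics/side0.npz')['im'].astype(int);dd=abs(a-S).max(2)>50
print([ (n,dd[r[0]:r[1],r[2]:r[3]].sum()) for n,r in dict(jar=(150,180,265,288),mill=(300,350,238,268),tongs=(345,390,238,340),spat=(150,165,288,350)).items()])
im,d=grab('top','t7')
cv2.imwrite('pics/t7.png',im[:,:,::-1])
"
```

```text
t 18.0 pos [0.4463 0.2189 0.3526] yaw 73.5486950018758 j [ 0.4561  0.1917  0.3364  1.6767 -0.0002  0.7436] F [0.0525 0.5105 0.4496] w 0.9979023789420893 zaxis [ 0.0349  0.0169 -0.9992]
shift [-31.2982 -39.0932   0.6186] turn 0.004340546615986224
gripwood 125 [[-0.0207 -0.0077  0.0071]
 [-0.0073  0.0085  0.012 ]
 [ 0.2184  0.2382  0.2545]]
hook 77 [[-0.0232 -0.0022  0.023 ]
 [-0.0101  0.0068  0.0117]
 [ 0.1921  0.2027  0.2092]]
strip 65 [[-0.0215 -0.0157  0.0233]
 [-0.0033  0.0072  0.0119]
 [ 0.1326  0.1595  0.179 ]]
basket 797 [[-0.0774 -0.0438 -0.0171]
 [-0.0424 -0.0072  0.0492]
 [ 0.0423  0.0728  0.106 ]]
grip top z [0.2588 0.2593 0.2594 0.2596 0.2602 0.2603 0.2605 0.2606]
[('jar', np.int64(0)), ('mill', np.int64(0)), ('tongs', np.int64(0)), ('spat', np.int64(281))]
```

View pics/s7c.png

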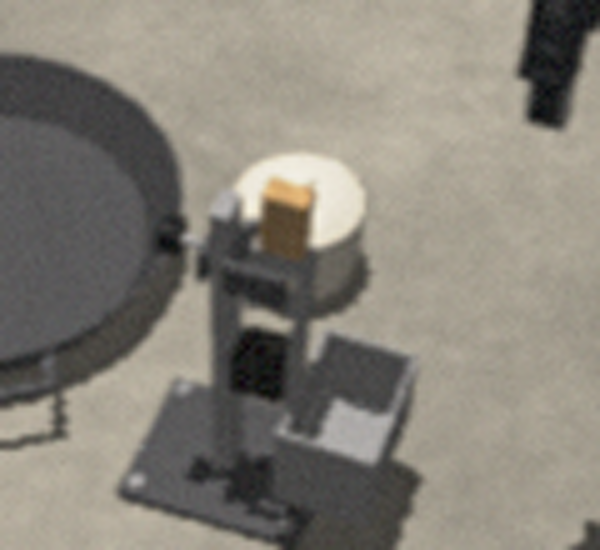

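The caddy hangs on the pin, grip top at z = 0.260 (seat ≈ 0.198), leaning slightly on the bumper. I'll let it settle and check for motion and for disturbed bystanders.

Emit:
{"op": "drive_tool", "data": {
  "plan": "0 0 0 0 0;0 0 0 0 0;0 0 0 0 0;0 0 0 0 0;0 0 0 0 0"
}}

```text
time: 18.73
tool_pos: [0.4473, 0.2187, 0.3518]
tcp_rot: [[0.284, 0.958, 0.034], [0.959, -0.284, 0.016], [0.025, 0.028, -0.999]]
ft_force: [-0.2, 0.1, -0.8]
width: 1.002
```

```bash
python3 -c "
from h import *
S,d=grab('side','s8')
a=np.load('pics/s7.npz')['im'].astype(int);z=np.load('pics/side0.npz')['im'].astype(int)
e=abs(a-S).max(2)[190:300,225:345];print('motion px',(e>40).sum(),e.max())
T,_=grab('top','t8');t0=np.load('pics/top0.npz')['im'].astype(int);D=abs(t0-T).max(2)>50
print({n:int(D[r[0]:r[1],r[2]:r[3]].sum()) for n,r in dict(spat=(175,282,405,435),jar=(172,205,374,405),mill=(165,192,128,157),tongs=(168,258,102,135),keeper=(186,222,252,288)).items()})
D2=abs(z-S).max(2)>50;k,l,st,_=cv2.connectedComponentsWithStats(D2.astype(np.uint8));print(st[1:][st[1:,4]>15])
print('qd',np.abs(get_obs()['qd']).max())
A=cv2.resize(S[190:300,255:325,::-1],None,fx=5,fy=5,interpolation=cv2.INTER_CUBIC);B=cv2.resize(T[150:270,160:320,::-1],(720,540)) [:,:420]
A=cv2.resize(A,(350,540));cv2.imwrite('pics/f8.png',np.hstack([cv2.convertScaleAbs(A,alpha=1.8,beta=20),B]))
"
```

```text
motion px 2 43
{'spat': 0, 'jar': 0, 'mill': 0, 'tongs': 0, 'keeper': 0}
[[ 423    0    7    6   18]
 [ 430    0    5    8   20]
 [ 333    0  227   84 8498]
 [ 422   10    7    7   17]
 [ 395   53   12    5   25]
 [ 407   54   42   54  577]
 [ 383   71    7    6   16]
 [ 495   70    9    9   19]
 [ 333   84   12   12   28]
 [ 462   84   29   36  432]
 [ 332   92   12   16   68]
 [ 363   92    7   11   16]
 [ 508   94   13   16  124]
 [ 473   96   67  150 3305]
 [ 531   97   12    8   31]
 [ 505  104    7   11   21]
 [ 300  113   66  114 3010]
 [ 418  113    6    7   23]
 [ 518  116   11   23   67]
 [ 402  119   87  157 4207]
 [ 548  122    9   16   38]
 [ 547  139    6   10   23]
 [ 540  154    8   18   42]
 [ 473  198    6    9   27]
 [ 277  226   11   11  100]
 [ 275  236    9    9   36]
 [ 329  246  180   95 6123]
 [ 281  254   26   20  292]
 [ 282  267   27   40  453]
 [ 288  275    7    5   21]]
qd 0.0016435420639177728
```

View pics/f8.png

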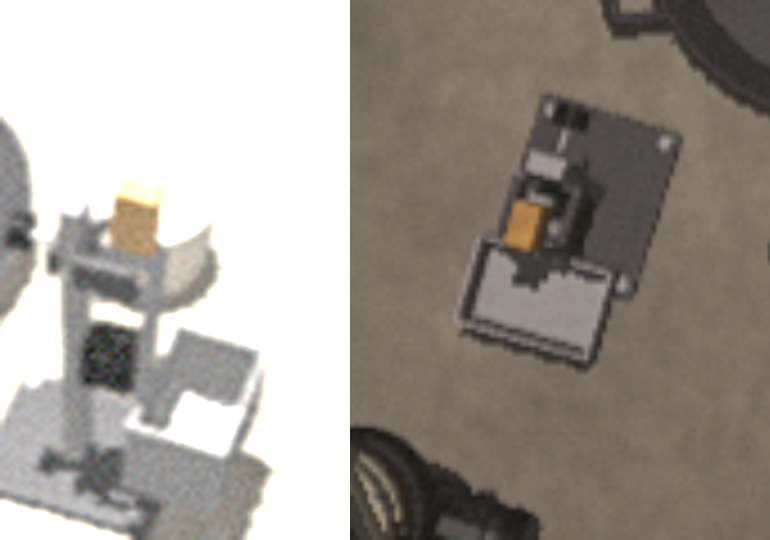

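```bash
python3 -c "
from h import *
print(sign_off())"
```

```text
the job is handed in; nothing more can be done
None
```

The caddy is hanging upright and at rest on the bracket pin, released, with the arm clear. I handed the job in at about 19 s of the 48 s allowed. No picture shows the latch itself, because the bracket cheek hides it. That it is shut rests on the forces I felt.

**What I did:** I gripped the beech grip, carried the caddy over the keeper and brought it in from the basket side, then felt for the pin with the latch. Contact put the pin at z ≈ 0.1965 m, matching the camera.
- **First press:** it reached about 25 N (21 N on the wrist plus the caddy's weight), a bit over the 8–20 N the latch should need, because the hook had drifted 2 mm forward. I backed off and shifted it.
- **Second press:** the latch gave way at around 20 N.

**Last checks:**
- **Latch:** the push and the sideways force both dropped to just the caddy's weight about 2 mm before home, which is the latch snapping shut.
- **Pin home:** the force then rose steeply with no further travel, to 15 N on the wrist. After release the grip top is at z ≈ 0.260 m, against about 0.2585 m expected.
- **At rest:** two side views 0.7 s apart show no motion beyond image noise, only a slight lean toward the bumper.
- **Other kitchen things:** the mill, keeper, spatula, tongs and salt jar look unchanged in the top view. The side view flagged a change around the spatula, which I put down to the arm being in front of it.

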